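Draw the caddy tight to its dock with the cam lock

ROBOT

A 6-joint arm with a two-finger parallel gripper is mounted at the origin on a cart in front of the work surface, level with it; the furniture and walls round the work are solid. World frame = base frame: x ahead of the robot, y to its left, z up, the work surface at z = 0. Lengths are in m, angles in rad, forces in N, time in s.
With the tool pointing down it reaches from about 0.4 to 0.825 m from the base axis. Payload 7 kg.
Tool frame: the origin (TCP) lies midway between the tips of the shut fingers; the grasp point (between the pads) lies 19 mm behind it; z points along the fingers, x is the direction in which the jaws open and shut, and the axes are right-handed (so a half turn about z gives the same grasp; the last joint's range is limited). The gripper opens to 88 mm and grips with 3 to 60 N. Pads are 19 mm wide; open, the fingers measure 130 mm over their backs; the gripper's body (78 mm by 193 mm) begins 47 mm behind the grasp point.
Start: joints at [-1.042, 0.359, 0.012, 0, -1.224, -0.288], TCP at [0.161, -0.656, 0.227] pointing down, gripper open.
Joint ranges: [-3.07, 3.07], [-1.43, 2.12], [-1.02, 1.25], [-3.03, 1.67], [-3.05, -0], [-3.03, 3.03]. Speed limits (rad/s): [2.39, 2.39, 3.01, 3.14, 3.14, 3.14].

INTERFACE

Orientations are given as [roll, pitch, yaw] about the fixed x, y, z axes, in that order (R = Rz(yaw) Ry(pitch) Rx(roll)).
In Python, from station import arm, grab_frame, camera_params gives the robot as it stands.
- The arm moves only by the shell command python3 -m handwheel 'ROWS' [FORCE]. ROWS is JSON, a list that holds one entry, the list of rows, each a list of 5 numbers: the finger opening in m, from 0 to 0.0876, then the shift along the tool's x, y, z in m, then the turn about the tool's z in degrees. A call has 1 to 20 rows; each row is the pose to reach, as a shift and turn from the pose measured when the call began, along the tool's axes at that moment; what a row does not reach only later rows make up. A row lasts 1/12 s, in which the tool goes at most 41.7 mm and 7.16 degrees, less where a joint would pass 70% of its speed; a pose out of reach is approached as far as the arm can. A call with a gripper value outside its range is refused whole. The fingers move at their own pace and stop on an object; FORCE is the grip in N (left out, the last holds). Time passes only in rows, so rows that repeat a pose let the fingers close. It gives the time, the measured TCP pose, the force and the opening at its end, in the units of the state.
- arm.get_state(): the state, without advancing time (a new reading comes with each control period).
- grab_frame(name): name is "scene" or "top" or "wrist"; returns the picture (420x560x3 uint8, blue, green, red); there is no depth.
- camera_params(name): a dict with "intrinsics" (3x3 intrinsics, pixels), "k1" (the pictures are not rectified: a ray, as slopes to the right and down, at radius r is drawn at 1 + k1 r^2 times it, then the intrinsics apply), "R" (3x3) and "t" (3): a world point X has camera coordinates R X + t; the wrist camera has in their place "tool_from_camera" (4x4, takes a point from camera to tool coordinates, whose origin is the TCP and whose axes are the tool frame's). Camera axes: x right, y down, z forward; pixel columns grow to the right and rows downward; lengths in m; the calibration is good to about 2 mm. A picture is of the moment at which its call begins: read the wrist's pose just before it. camera_params takes no time and is no camera call.
- arm.job_done(): hands the job in, once; it reports no verdict.
The state is a dict: "t": time; "q": joint angles; "qd": joint speeds; "joint_efforts": joint torques, N m; "eef_pos": TCP position; "ee_rot": TCP orientation; "force": force on the tool from outside, world axes, zero at the start; "moment": the same for the moment, N m; "width": finger opening in m.
Only numpy, scipy, OpenCV 4.12 (cv2) and the standard library are available. Lean on these libraries where they do the work, as an engineer would, in place of code of your own. Each camera call takes 0.05 s, during which the arm holds its last target.

TASK

Slide the white caddy along its guide until the T-headed stud on its front is inside the open mouth of the metal cam drum, then turn the drum's bar handle clockwise (seen from above) as far as it goes, so that the cam's curved slot draws the caddy tight against the dock's stop face. Let go, and leave the bottle and the brass weight at the dock's two ends where they stand.

Things in the scene. Friction and masses are not known exactly. Their poses are not given: they have to be found in the camera images.
- dock: Fixed grey base plate, 118 x 290 x 6 mm, top at z = 6 mm. Origin on the underside in the plane of the stop face, 171 mm from the plate's -y end. Its y axis is the direction in which the caddy slides home, z up. Guide rails, tops at z = 22 mm, 88 mm apart inside, run along y from -167 to -1 mm. The cam's upright axis is at x = 0, y = 62 mm.
- stop_face (a point): Middle of the dock's stop face (dock y = 0, 26 mm up; axes as the dock's): two grey uprights 47 mm high, 32 mm apart for the stud. Two rubber spring buffers stick out 9 mm from it towards the caddy: they begin to push back at a gap of 9 mm, with about 10 N in all when it is closed, so the caddy stays home only if the cam holds it.
- caddy: Loose white open box, 84 (x) x 100 (y) x 45 mm high, 0.25 kg, on the dock plate between the rails, 2 mm play each side. Origin: centre of its underside (z = 6 mm); axes as the dock's. Its front is the +y face, 50 mm from the origin: gap to the stop face = -50 mm - (y of the origin in the dock frame), 40 to 65 mm at the start.
- caddy_grip (a point): Middle of the caddy's carrying bar: a straight bar 14 mm thick (x), 80 mm long (y), 24 mm high, centred 78 mm above the caddy's origin; its top is 12 mm above this point. The box's walls end 33 mm below this point. Axes as the caddy's.
- stud_head (a point): Centre of the head of the steel T-headed stud on the caddy's front: upright head 16 mm in diameter, 28 mm tall, on a 9 mm neck; 87 mm ahead (+y) of the caddy's origin, 23 mm above it. The cam can catch it once it is 38 mm or less from the cam axis (gap 13 mm or less).
- cam_drum (a joint): Turn of the cam drum about its upright axis (rad), growing clockwise seen from above; 0 to 0.1 at the start, mouth towards the caddy; end stop at 1.5. Between 0.4 and 1.2 its wall draws the stud's head in by up to 12 mm; from 1.3 on it is locked and stays where it is left (let go sooner, the buffers may turn it back). Turning it takes up to about 0.4 N m.
- cam_grip (a point): Middle of the cam's dark bar handle, on the cam axis, 79 mm up: a bar 78 mm long (this point's x), 16 mm thick (y), 34 mm high, 17 mm of it above this point. It turns with the cam: at joint 0 its x axis is 0.75 rad anticlockwise of the dock's x axis. The aluminium drum below is 100 mm in diameter, 46 mm high, open on top; its wall has the mouth and the curved slot.
- bottle: White bottle with white cap, 43 mm in diameter, 98 mm high, loose, on the worktop just behind the caddy's end of the dock. Origin at the centre of its underside.
- brass_weight: Small brass-coloured knobbed weight, 22 mm in diameter, 34 mm high, loose, on the worktop just beyond the cam's end of the dock. Origin at the centre of its underside.

How it is judged:
On the way:
1. the stud's head is inside the mouth of the cam drum, the drum not yet turned (horizontal distance between stud_head and cam_grip below 0.042 m and value of joint cam_drum below 0.35 rad), for 0.1 s.
At the end, for the whole second after the job is handed in: The cam is turned past 1.22 rad and stays there, and the caddy stands flat with its front within 3 mm of the dock's stop face, at rest (value of joint cam_drum above 1.22 rad and y of caddy in the frame of dock above -0.053 m and angle between caddy's own z axis and vertical below 0.06 rad and linear speed of caddy below 0.01 m/s and velocity of joint cam_drum below 0.05 rad/s); the robot touches nothing.
It fails at once if the bottle was moved by more than 30 mm or tipped (distance of bottle from where it was at the start of the episode above 0.03 m or angle between bottle's own z axis and vertical above 0.5 rad).
It fails at once if the brass weight was moved by more than 30 mm (distance of brass_weight from where it was at the start of the episode above 0.03 m).
It also fails if it takes over 42 s, if anything falls off the work surface, if the arm or the gripper's body presses on something with over 40 N, if the wrist force passes 120 N, or if a joint passes its speed limit or range.

## Working session

There is one attempt and no reset: what is moved stays moved. The work goes in short steps, Python scripts to look and compute and a shell command to move; the robot and the scene stay as the last step left them, time stands still between calls to the robot, and variables do not carry over. Pictures are saved under pics/ and viewed, and the job is handed in when it is done.

```bash
ls; mkdir -p pics
python3 - <<'E'
from station import arm, grab_frame, camera_params
import cv2
print(arm.get_state())
for n in("scene","top","wrist"):
    print(n,camera_params(n)); cv2.imwrite(f"pics/{n}0.png",grab_frame(n))
E
```

```text
pics
{'t': 0.0, 'q': array([-1.04190142e+00,  3.59346922e-01,  1.10723770e-02, -3.28184070e-04,
       -1.22412134e+00, -2.88088645e-01]), 'qd': array([-1.09383856e-03, -2.42610352e-03,  5.45047316e-05,  2.32653277e-03,
        5.14374410e-04, -5.69456107e-04]), 'joint_efforts': array([ 4.61365380e-04, -5.82717669e+01,  2.93075502e+01,  6.99775457e+00,
        7.14180715e-03, -1.42519734e-04]), 'eef_pos': array([ 0.16081945, -0.65505869,  0.22565839]), 'ee_rot': array([-3.14143395e+00, -1.62130473e-03,  1.81149070e+00]), 'force': array([ 0.37895089, -0.03422954, -0.38986816]), 'moment': array([-0.00753342, -0.00504536,  0.00013282]), 'width': 0.08744499546377595}
scene {'intrinsics': array([[443.19078994,   0.        , 277.07531028],
       [  0.        , 443.19078994, 204.94612031],
       [  0.        ,   0.        ,   1.        ]]), 'k1': -0.11770235706353407, 'R': array([[-0.79150343, -0.61068174,  0.0242927 ],
       [-0.28786818,  0.33745305, -0.89624625],
       [ 0.53912358, -0.71637508, -0.44289109]]), 't': array([0.38103468, 0.21942142, 0.61876327])}
top {'intrinsics': arra
[... 249 characters left out ...]
37, -0.12150892, -0.21869943],
       [ 0.21668965,  0.02967863, -0.97578931]]), 't': array([-0.05313364,  0.51062842,  0.81044946])}
wrist {'intrinsics': array([[299.68203386,   0.        , 277.1219279 ],
       [  0.        , 299.68203386, 210.00491439],
       [  0.        ,   0.        ,   1.        ]]), 'k1': -0.029814841422913383, 'tool_from_camera': array([[ 9.99999876e-01, -1.04665665e-04,  4.87346304e-04,
         1.13710870e-03],
       [-2.62455882e-05,  9.65293678e-01,  2.61166831e-01,
        -7.12554084e-02],
       [-4.97767507e-04, -2.61166811e-01,  9.65293556e-01,
        -1.58853949e-01],
       [ 0.00000000e+00,  0.00000000e+00,  0.00000000e+00,
         1.00000000e+00]])}
```

View pics/scene0.png

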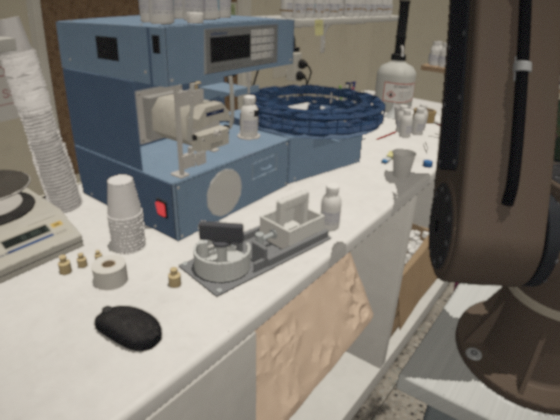

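View pics/top0.png

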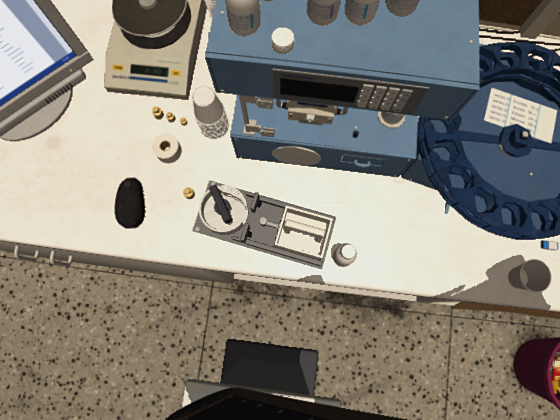

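View pics/wrist0.png

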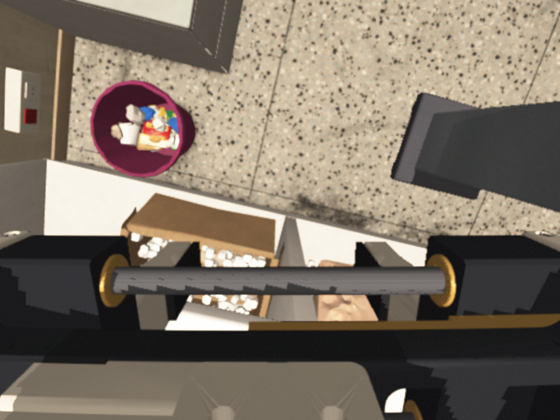

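The scene view shows the drum at about (222,258) and the caddy at (292,225). The bottle is at (330,208) and the weight at (174,277). In the top view the drum is at (222,208), the caddy at (303,230), the bottle at (345,253) and the weight at (188,192). I'll enlarge both and measure.

```bash
cat > h.py <<'E'
import numpy as np, cv2
from station import arm, grab_frame, camera_params
from scipy.spatial.transform import Rotation as Ro
def cam(n):
    p=camera_params(n); K=p["intrinsics"]
    if n=="wrist":
        s=arm.get_state(); T=np.eye(4); T[:3,:3]=Ro.from_euler('xyz',s['ee_rot']).as_matrix(); T[:3,3]=s['eef_pos']
        M=np.linalg.inv(T@p["tool_from_camera"]); R,t=M[:3,:3],M[:3,3]
    else: R,t=p["R"],p["t"]
    return K,p["k1"],R,t
def ray(c,uv):
    K,k,R,t=c
    d=np.array([k,0,0,0.]); 
    n=cv2.undistortPoints(np.array([[uv]],float),K,d)[0,0]
    v=R.T@np.array([n[0],n[1],1]); return -R.T@t, v/np.linalg.norm(v)
def onz(c,uv,z):
    o,v=ray(c,uv); return o+v*(z-o[2])/v[2]
def proj(c,X):
    K,k,R,t=c
    return cv2.projectPoints(np.array([X],float),cv2.Rodrigues(R)[0],np.array(t),K,np.array([k,0,0,0.]))[0][0,0]
def tri(c1,u1,c2,u2):
    o1,v1=ray(c1,u1);o2,v2=ray(c2,u2)
    A=np.array([v1,-v2]).T; s=np.linalg.lstsq(A,o2-o1,rcond=None)[0]
    a,b=o1+s[0]*v1,o2+s[1]*v2
    return (a+b)/2,np.linalg.norm(a-b)
E
python3 - <<'E'
import cv2
a=cv2.imread('pics/top0.png')[165:285,180:370]; cv2.imwrite('pics/topz.png',cv2.resize(a,None,fx=4.2,fy=4.2,interpolation=cv2.INTER_CUBIC))
a=cv2.imread('pics/scene0.png')[175:300,155:355]; cv2.imwrite('pics/scz.png',cv2.resize(a,None,fx=4,fy=4,interpolation=cv2.INTER_CUBIC))
E
```

```text
(no output)
```

View pics/topz.png

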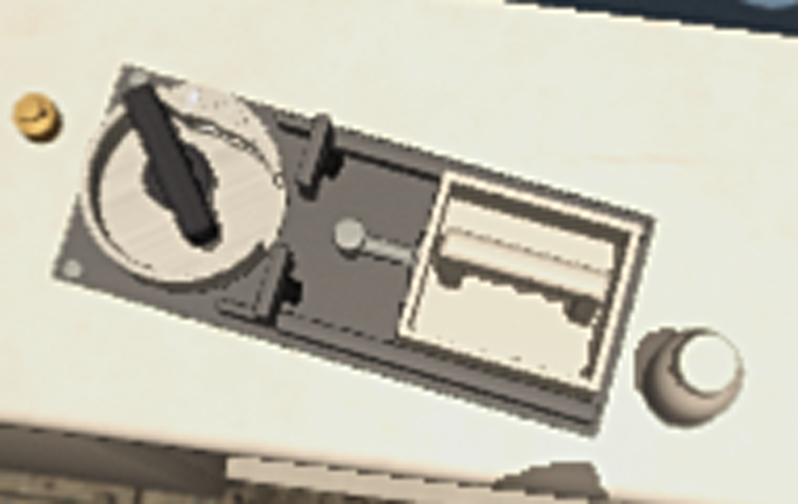

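View pics/scz.png

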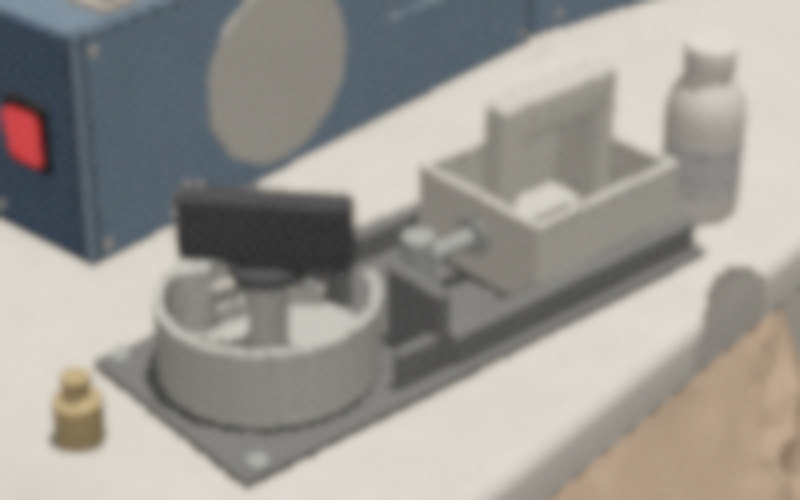

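```bash
cat > m.py <<'E'
from h import *
c=cam("top")
f=lambda x,y:((x+.5)/4.2+180-.5,(y+.5)/4.2+165-.5)
P={k:onz(c,f(*v),z) for k,v,z in [("TL",(122,66),.006),("BL",(55,277),.006),("BR",(597,435),.006),("TR",(655,215),.006),
 ("h1",(141,92),.096),("h2",(205,240),.096),("b1",(445,243),.096),("b2",(608,283),.096),("stud",(349,235),.043),
 ("cf1",(447,180),.051),("cf2",(405,333),.051),("cr1",(650,222),.051),("cr2",(596,388),.051),("bottle",(709,362),.098),("brass",(40,114),.034)]}
for k,v in P.items(): print(k,v.round(4))
yd=(P["TL"]+P["BL"]-P["TR"]-P["BR"])[:2]; print("L",np.linalg.norm(yd)/2); 
xd=(P["TL"]+P["TR"]-P["BL"]-P["BR"])[:2]; print("W",np.linalg.norm(xd)/2, np.degrees(np.arctan2(yd[1],yd[0])),np.degrees(np.arctan2(xd[1],xd[0])))
yd/=np.linalg.norm(yd); ctr=(P["TL"]+P["BL"]+P["TR"]+P["BR"])[:2]/4
xd=np.array([yd[1],-yd[0]])
O=ctr+yd*(171-145)/1000
print("O",O,"yd",yd,"xd",xd,"cam",O+.062*yd)
for k,v in P.items(): print(k,((v[:2]-O)@xd).round(4),((v[:2]-O)@yd).round(4))
d=(P["h1"]-P["h2"])[:2]; print("handle dir world deg",np.degrees(np.arctan2(d[1],d[0])),"len",np.linalg.norm(d))
E
python3 m.py
```

```text
TL [0.5701 0.1781 0.006 ]
BL [0.4549 0.1941 0.006 ]
BR [ 0.4097 -0.0895  0.006 ]
TR [ 0.5254 -0.1073  0.006 ]
h1 [0.5341 0.1477 0.096 ]
h2 [0.4677 0.1069 0.096 ]
b1 [ 0.4802 -0.0032  0.096 ]
b2 [ 0.4709 -0.0796  0.096 ]
stud [0.4884 0.0449 0.043 ]
cf1 [5.201e-01 4.000e-04 5.100e-02]
cf2 [0.4426 0.0112 0.051 ]
cr1 [ 0.5116 -0.1005  0.051 ]
cr2 [ 0.4277 -0.0829  0.051 ]
bottle [ 0.4401 -0.1288  0.098 ]
brass [0.5324 0.2094 0.034 ]
L 0.28795145187865084
W 0.11673988042473571 81.0156647011254 -8.328420927258877
O [0.49408109 0.06952459] yd [0.15616442 0.98773107] xd [ 0.98773107 -0.15616442] cam [0.50376328 0.13076392]
TL 0.0582 0.1191
BL -0.0582 0.1169
BR -0.0585 -0.1702
TR 0.0585 -0.1697
h1 0.0273 0.0835
h2 -0.0319 0.0328
b1 -0.0024 -0.074
b2 0.0004 -0.151
stud -0.0018 -0.0252
cf1 0.0365 -0.0642
cf2 -0.0417 -0.0657
cr1 0.0438 -0.1652
cr2 -0.0418 -0.1609
bottle -0.0224 -0.2044
brass 0.016 0.1441
handle dir world deg 31.564417278529994 len 0.0778839859850591
```

Run:
```python
from h import *
t,s=cam("top"),cam("scene")
print("instr corner bottom scene",onz(s,(180,243),0),onz(s,(290,193),0), "top",onz(t,(233,157),0),onz(t,(415,173),0))
print("cup base scene",onz(s,(127,249),0),"top cup",tri(s,(122,182),t,(204,93)), "basket rim",tri(s,(126,212),t,(208,106)))
print("instr top left front",tri(s,(77,150),t,(233,130)),tri(s,(63,20),t,(207,85)))
for u in [(.605,.156,.13),(.58,.2,.13)]: print(proj(t,u),proj(s,u))
```

```text
instr corner bottom scene [0.63572495 0.11690768 0.        ] [ 0.6093749  -0.21858502  0.        ] top [0.63248723 0.13380213 0.        ] [ 0.64649722 -0.2759024   0.        ]
cup base scene [0.69748331 0.19954191 0.        ] top cup (array([0.70892705, 0.18643477, 0.13650176]), np.float64(0.008026002210058263)) basket rim (array([0.7094488 , 0.18802613, 0.07508456]), np.float64(0.011025501244377069))
instr top left front (array([0.67979936, 0.18457408, 0.1811564 ]), np.float64(0.17285546834943916)) (array([0.65283267, 0.19580931, 0.3880836 ]), np.float64(0.16690203209069046))
[212.13781273 146.3060645 ] [169.31809723 194.3889131 ]
[187.66582463 155.83131201] [158.58714025 207.01286736]
```

```bash
python3 -m handwheel '[[[0.06,0.52,0.452,0.0,-67],[0.06,0.52,0.452,0.0,-67],[0.06,0.52,0.452,0.0,-67],[0.06,0.52,0.452,0.0,-67],[0.06,0.52,0.452,0.0,-67],[0.06,0.52,0.452,0.0,-67],[0.06,0.52,0.452,0.0,-67],[0.06,0.52,0.452,0.0,-67],[0.06,0.52,0.452,0.0,-67],[0.06,0.52,0.452,0.0,-67],[0.06,0.52,0.452,0.0,-67],[0.06,0.52,0.452,0.0,-67],[0.06,0.52,0.452,0.0,-67],[0.06,0.52,0.452,0.0,-67],[0.06,0.52,0.452,0.0,-67],[0.06,0.52,0.452,0.0,-67],[0.06,0.52,0.452,0.0,-67],[0.06,0.52,0.452,0.0,-67],[0.06,0.52,0.452,0.0,-67],[0.06,0.52,0.452,0.0,-67]]]' 30
python3 - <<'E'
from h import *
s=arm.get_state(); print(s['q'].round(3),s['ee_rot'],s['force'])
for n in("wrist","scene"): cv2.imwrite(f"pics/{n}1.png",grab_frame(n))
E
```

```text
t: 1.82
eef_pos: [0.4754, -0.0425, 0.2261]
ee_rot: [3.141, -0.001, 2.981]
force: [0.6, -0.7, 1.2]
width: 0.0599
[ 0.323  0.029 -0.407 -0.002 -1.136 -0.483] [ 3.14075591e+00 -1.40569283e-03  2.98136380e+00] [ 0.6086884  -0.73057052  1.24228331]
```

View pics/wrist1.png

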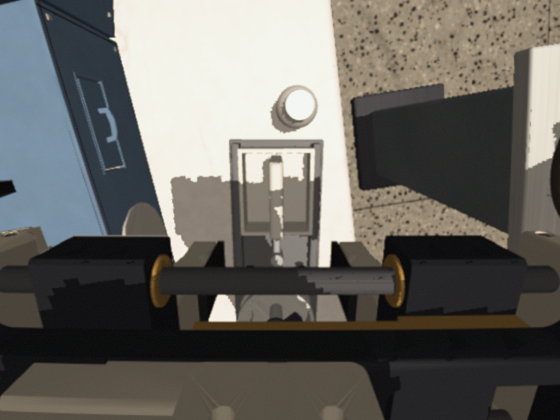

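View pics/scene1.png

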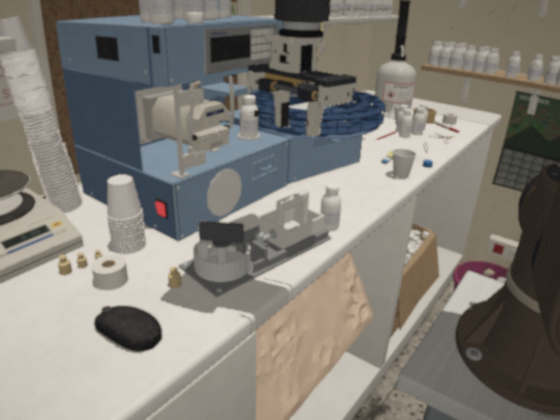

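Run:
```python
from h import *
t,s=cam("top"),cam("scene")
print(onz(t,(215,88),.2),onz(t,(215,88),.3), onz(t,(236,155),.1),onz(t,(236,155),.13))
w=cam("wrist")
print("bar far/near",onz(w,(277,157),.096),onz(w,(278,258),.096), "edges",onz(w,(270,172),.096),onz(w,(282,172),.096),"plate corners",onz(w,(231,142),.006),onz(w,(322,140),.006))
a=cv2.imread('pics/wrist1.png')[75:335,170:390]; cv2.imwrite('pics/w1z.png',cv2.resize(a,None,fx=2.3,fy=2.3,interpolation=cv2.INTER_CUBIC))
```

```text
[0.6926265  0.15414292 0.2       ] [0.64034545 0.13010069 0.3       ] [0.60337397 0.11201155 0.1       ] [0.59298146 0.10727305 0.13      ]
bar far/near [ 0.4668473 -0.0858584  0.096    ] [0.48265328 0.01749678 0.096     ] edges [ 0.47584316 -0.07276944  0.096     ] [ 0.46438842 -0.07089751  0.096     ] plate corners [ 0.52121996 -0.10507738  0.006     ] [ 0.40976451 -0.08933976  0.006     ]
```

View pics/w1z.png

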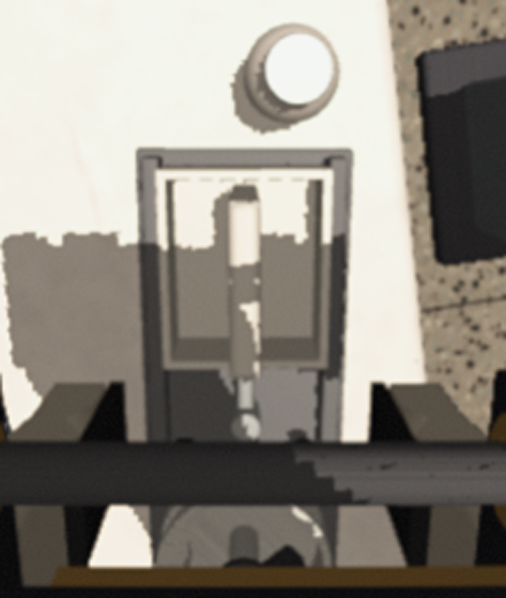

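Run:
```python
from h import *
w=cam("wrist"); s=arm.get_state()
f=lambda x,y:((x+.5)/2.3+169.5,(y+.5)/2.3+74.5)
for p in [(244,200),(242,375),(229,220),(259,220),(230,365),(253,365)]: print(p,onz(w,f(*p),.096).round(4))
print("box rear rim",onz(w,f(157,173),.051).round(4),onz(w,f(332,173),.051).round(4),"front",onz(w,f(162,362),.051).round(4),onz(w,f(325,362),.051).round(4))
print("plate",onz(w,f(137,150),.006).round(4),onz(w,f(352,150),.006).round(4),"stud",onz(w,f(245,426),.043).round(4), "bottle",onz(w,f(300,68),.098).round(4))
```

```text
(244, 200) [ 0.4687 -0.0817  0.096 ]
(242, 375) [ 0.4821 -0.0053  0.096 ]
(229, 220) [ 0.4763 -0.0744  0.096 ]
(259, 220) [ 0.4638 -0.0724  0.096 ]
(230, 365) [ 0.4866 -0.0108  0.096 ]
(253, 365) [ 0.4766 -0.0091  0.096 ]
box rear rim [ 0.5085 -0.0963  0.051 ] [ 0.426  -0.0828  0.051 ] front [ 0.5245 -0.0023  0.051 ] [0.4419 0.0112 0.051 ]
plate [ 0.5228 -0.1079  0.006 ] [ 0.4088 -0.0893  0.006 ] stud [0.4888 0.0435 0.043 ] bottle [ 0.4384 -0.1296  0.098 ]
```

```bash
python3 -m handwheel '[[[0.06,0,0,0.04,0],[0.06,0,0,0.08,0],[0.06,0,0,0.12,0],[0.06,0,0,0.15,0],[0.06,0,0,0.159,0],[0.06,0,0,0.159,0],[0.0,0,0,0.159,0],[0.0,0,0,0.159,0],[0.0,0,0,0.159,0],[0.0,0,0,0.159,0],[0.0,0,0,0.159,0],[0.0,0,0,0.159,0]]]' 30
```

```text
t: 2.92
eef_pos: [0.4756, -0.0429, 0.0681]
ee_rot: [3.14, 0.0, 2.98]
force: [-0.7, -0.2, -0.5]
width: 0.0256
```

```bash
python3 -m handwheel '[[[0.0,0,0,0,0],[0.0,0,0,0,0],[0.0,0,0,0,0]]]' 30
python3 - <<'E'
from h import *
cv2.imwrite("pics/w2.png",grab_frame("wrist"))
E
```

```text
t: 3.17
eef_pos: [0.4759, -0.0428, 0.0685]
ee_rot: [3.14, 0.001, 2.98]
force: [-2.0, 0.0, 5.4]
width: 0.0138
```

View pics/w2.png

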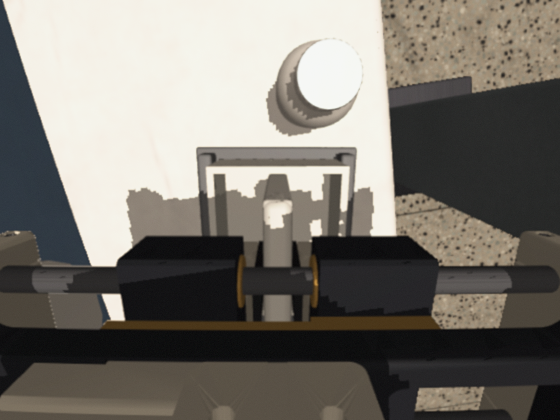

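```bash
python3 -m handwheel '[[[0.0,0,0.01,0,0],[0.0,0,0.02,0,0],[0.0,0,0.03,0,0],[0.0,0,0.04,0,0],[0.0,0,0.048,0,0],[0.0,0,0.052,0,0],[0.0,0,0.052,0,0],[0.0,0,0.052,0,0]]]' 30
python3 - <<'E'
from h import *
for n in("top","scene"):
    a=grab_frame(n); cv2.imwrite(f"pics/{n}3.png",a)
    a=a[165:285,180:370] if n=="top" else a[175:300,155:355]
    cv2.imwrite(f"pics/{n}3z.png",cv2.resize(a,None,fx=4,fy=4,interpolation=cv2.INTER_CUBIC))
E
```

```text
t: 3.88
eef_pos: [0.4844, 0.0092, 0.0685]
ee_rot: [3.139, 0.001, 2.981]
force: [1.4, -0.0, -0.6]
width: 0.0141
```

View pics/top3z.png

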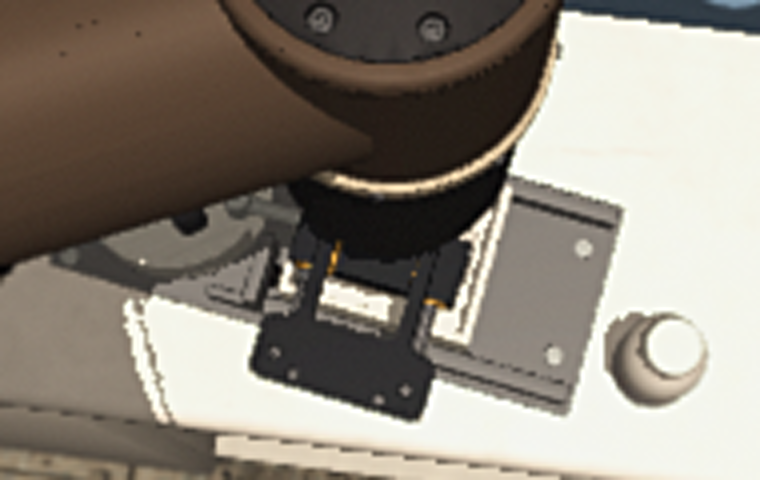

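View pics/scene3z.png

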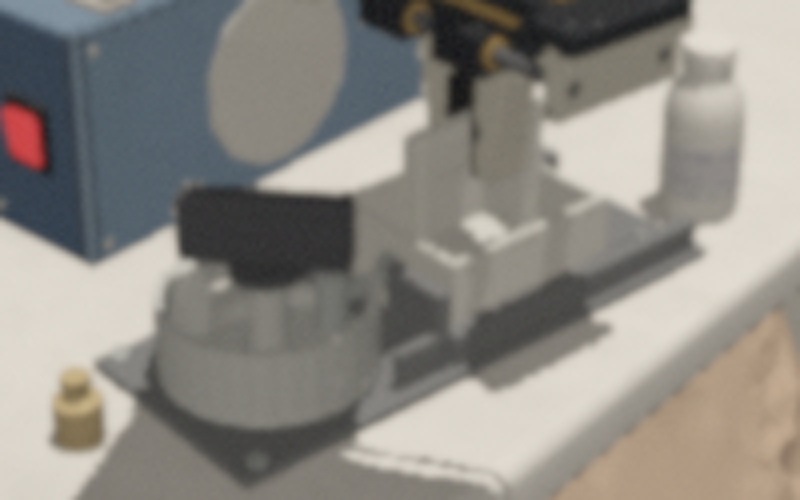

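Run:
```python
from h import *
t=cam("top"); f=lambda x,y:((x+.5)/4+179.5,(y+.5)/4+164.5)
O=np.array([.49408,.06952]); yd=np.array([.15616,.98773])
for p,z in [((512,180),.051),((467,345),.051),((622,207),.006),((570,412),.006)]:
    q=onz(t,f(*p),z); print(q.round(4),(q[:2]-O)@yd)
```

```text
[ 0.5211 -0.0442  0.051 ] -0.10812476019103419
[ 0.4337 -0.0312  0.051 ] -0.10895439192064521
[ 0.524  -0.1064  0.006 ] -0.16911703320421043
[ 0.4109 -0.0901  0.006 ] -0.1706365015397553
```

```bash
python3 -m handwheel '[[[0.0,0,0.002,0,0],[0.0,0,0.002,0,0],[0.06,0,0.002,0,0],[0.06,0,0.002,0,0],[0.06,0,0.002,0,0],[0.06,0,0.002,0,0],[0.06,0,0.002,0,0],[0.06,0,0.002,0,0],[0.06,0,0.002,-0.04,0],[0.06,0,0.002,-0.08,0],[0.06,0,0.002,-0.11,0],[0.06,0,0.002,-0.13,0]]]' 30
python3 -m handwheel '[[[0.06,0.002,0.119,0,-7],[0.06,0.002,0.119,0,-14],[0.06,0.002,0.119,0,-21],[0.06,0.002,0.119,0,-28],[0.06,0.002,0.119,0,-35],[0.06,0.002,0.119,0,-42],[0.06,0.002,0.119,0,-49],[0.06,0.002,0.119,0,-56],[0.06,0.002,0.119,0,-63],[0.06,0.002,0.119,0,-70],[0.06,0.002,0.119,0,-77],[0.06,0.002,0.119,0,-84],[0.06,0.002,0.119,0,-91],[0.06,0.002,0.119,0,-98],[0.06,0.002,0.119,0,-105],[0.06,0.002,0.119,0,-112],[0.06,0.002,0.119,0,-119],[0.06,0.002,0.119,0,-126],[0.06,0.002,0.119,0,-131],[0.06,0.002,0.119,0,-131]]]'
python3 - <<'E'
from h import *
s=arm.get_state(); print(s['q'].round(3),s['ee_rot'],s['force'],s['t'])
for n in("wrist","scene","top"): cv2.imwrite(f"pics/{n}4.png",grab_frame(n))
E
```

```text
t: 4.98
eef_pos: [0.4855, 0.0106, 0.2021]
ee_rot: [3.138, 0.005, 2.981]
force: [0.7, 0.9, 0.2]
width: 0.0601
t: 6.65
eef_pos: [0.5025, 0.1284, 0.2024]
ee_rot: [-3.136, -0.0, -1.012]
force: [-0.0, 0.1, -0.3]
width: 0.0601
[ 6.30e-01  1.15e-01 -3.69e-01  1.00e-03 -1.08e+00  1.50e+00] [-3.13577204e+00 -3.06361561e-04 -1.01202283e+00] [-0.00363633  0.05821302 -0.34316965] 6.65
```

View pics/wrist4.png

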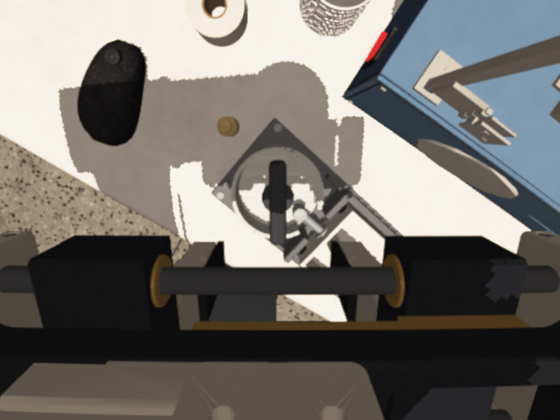

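View pics/scene4.png

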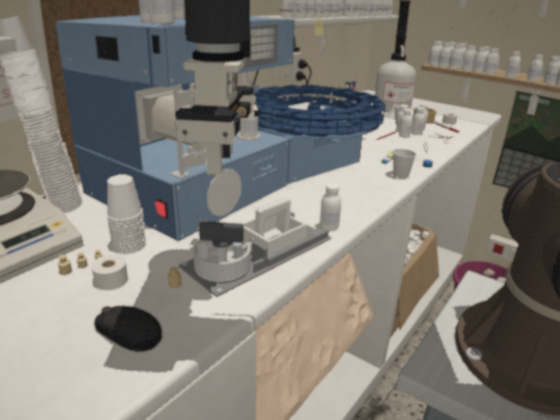

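View pics/top4.png

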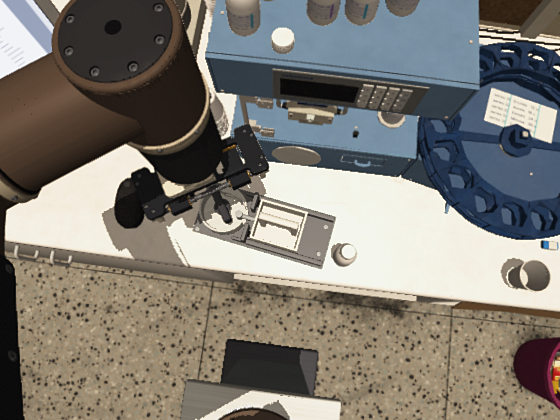

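Run:
```python
import cv2
a=cv2.imread('pics/wrist4.png')[110:260,200:400]; cv2.imwrite('pics/w4z.png',cv2.resize(a,None,fx=4,fy=4,interpolation=cv2.INTER_CUBIC))
```

```text
(no output)
```

View pics/w4z.png

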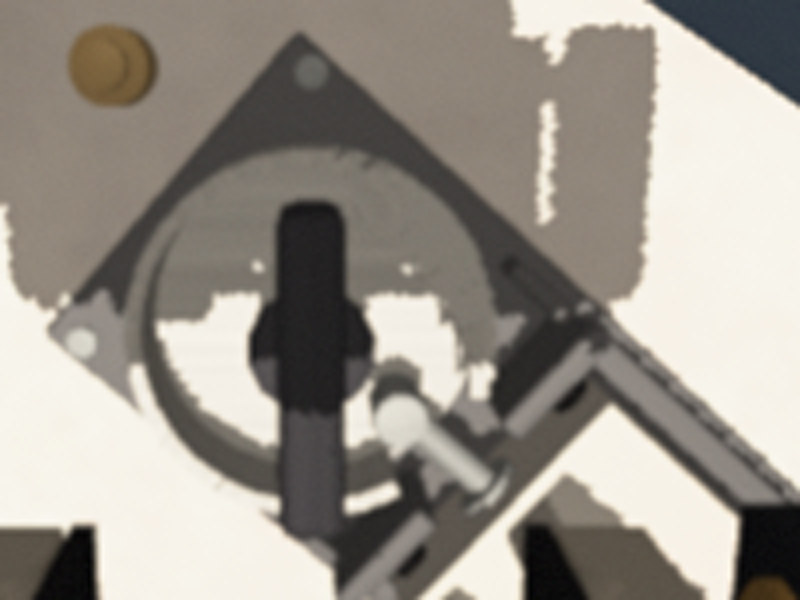

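Run:
```python
from h import *
w=cam("wrist"); s=arm.get_state()
f=lambda x,y:((x+.5)/4+199.5,(y+.5)/4+109.5)
R=Ro.from_euler('xyz',s['ee_rot']).as_matrix()
for n,p,z in [("hA",(311,219),.096),("hB",(312,540),.096),("hA2",(311,203),.062),("hub L",(250,340),.062),("hub R",(373,340),.062),("stud",(400,421),.043),("pTop",(300,35),.006),("pL",(50,328),.006),("brass",(105,62),.034)]:
    q=onz(w,f(*p),z); print(n,q.round(4),(R.T@(q-s['eef_pos'])).round(4))
```

```text
hA [0.536  0.1505 0.096 ] [-0.0013 -0.0394  0.1067]
hB [0.4717 0.1106 0.096 ] [-0.0011  0.0362  0.1063]
hA2 [0.5361 0.1506 0.062 ] [-0.0013 -0.0394  0.1407]
hub L [0.4984 0.1456 0.062 ] [-0.0169 -0.0047  0.1405]
hub R [0.5149 0.1189 0.062 ] [ 0.0145 -0.0047  0.1405]
stud [0.4966 0.0973 0.043 ] [0.0233 0.0223 0.1594]
pTop [0.5704 0.1753 0.006 ] [-0.0045 -0.0812  0.197 ]
pL [0.4583 0.1954 0.006 ] [-0.0803  0.0038  0.1964]
brass [0.5369 0.2148 0.034 ] [-0.0557 -0.0736  0.1689]
```

```bash
python3 -m handwheel '[[[0.05,-0.001,-0.0017,0.04,0],[0.05,-0.001,-0.0017,0.08,0],[0.05,-0.001,-0.0017,0.115,0],[0.05,-0.001,-0.0017,0.137,0],[0.05,-0.001,-0.0017,0.137,0],[0.0,-0.001,-0.0017,0.137,0],[0.0,-0.001,-0.0017,0.137,0],[0.0,-0.001,-0.0017,0.137,0],[0.0,-0.001,-0.0017,0.137,0],[0.0,-0.001,-0.0017,0.137,0],[0.0,-0.001,-0.0017,0.137,0],[0.0,-0.001,-0.0017,0.137,0],[0.0,-0.001,-0.0017,0.137,0]]]' 60
python3 - <<'E'
from h import *
s=arm.get_state(); print(s['q'].round(3),s['ee_rot'],s['force'],s['moment'],s['width'])
E
```

```text
t: 7.88
eef_pos: [0.5052, 0.1299, 0.0667]
ee_rot: [-3.134, -0.002, -1.019]
force: [3.7, -6.7, 3.6]
width: 0.0153
[ 0.63   0.27  -0.536  0.003 -0.758  1.49 ] [-3.13416904e+00 -1.76675223e-03 -1.01884392e+00] [ 3.72705691 -6.71488264  3.55441639] [-2.37193047 -1.19547667  0.0397427 ] 0.0153351489603656
```

```bash
python3 -m handwheel '[[[0.0,0,0,0,5],[0.0,0,0,0,10],[0.0,0,0,0,15],[0.0,0,0,0,20],[0.0,0,0,0,25],[0.0,0,0,0,30],[0.0,0,0,0,30]]]' 60
python3 - <<'E'
from h import *
s=arm.get_state(); print(s['q'].round(3),s['ee_rot'],s['force'],s['moment'],s['width'])
a=grab_frame("wrist");cv2.imwrite("pics/w5.png",a)
E
```

```text
t: 8.47
eef_pos: [0.5052, 0.1298, 0.0667]
ee_rot: [-3.134, 0.002, -1.546]
force: [2.1, -0.2, -4.3]
width: 0.0154
[ 0.63   0.27  -0.536  0.003 -0.758  0.963] [-3.13420643e+00  2.23759004e-03 -1.54647844e+00] [ 2.05798446 -0.23196952 -4.32790598] [-0.41024714 -0.49225784 -0.05143624] 0.015419360623745968
```

View pics/w5.png

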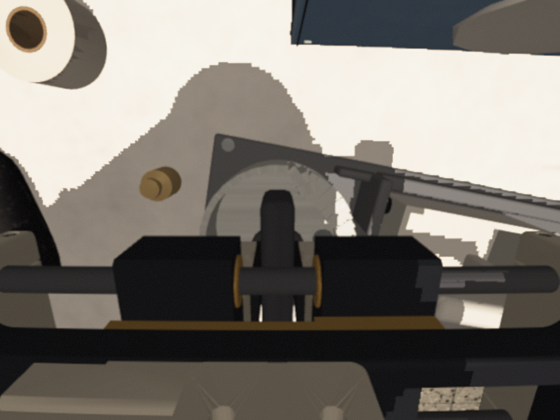

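The handle, at (277,210), is turning with the gripper and the forces are low. I'll keep turning.

```bash
python3 -m handwheel '[[[0.0,0,0,0,5],[0.0,0,0,0,10],[0.0,0,0,0,15],[0.0,0,0,0,20],[0.0,0,0,0,25],[0.0,0,0,0,30],[0.0,0,0,0,35],[0.0,0,0,0,40],[0.0,0,0,0,40]]]' 60
python3 - <<'E'
from h import *
s=arm.get_state(); print(s['q'].round(3),s['force'],s['moment'],s['width'])
E
```

```text
t: 9.27
eef_pos: [0.5053, 0.1298, 0.0667]
ee_rot: [-3.137, 0.006, -2.239]
force: [2.2, -0.7, -4.2]
width: 0.0156
[ 0.63   0.27  -0.536  0.004 -0.758  0.27 ] [ 2.16510327 -0.70321513 -4.20875738] [-0.49730418 -0.34960922  0.21492439] 0.015594039080196645
```

```bash
python3 -m handwheel '[[[0.0,0,0,0,4],[0.0,0,0,0,8],[0.0,0,0,0,11],[0.0,0,0,0,13],[0.0,0,0,0,15],[0.0,0,0,0,15]]]' 60
python3 - <<'E'
from h import *
s=arm.get_state(); print(s['q'].round(3),s['force'],s['moment'],s['width'])
E
```

```text
t: 9.77
eef_pos: [0.5053, 0.1298, 0.0667]
ee_rot: [-3.139, 0.007, -2.497]
force: [2.2, 1.5, -3.9]
width: 0.0156
[ 0.63   0.27  -0.536  0.004 -0.758  0.012] [ 2.21354985  1.53921881 -3.92921919] [-0.25431575 -0.16476954  0.73202901] 0.01555229502787651
```

The moment rose to 0.73 N·m after about 1.48 rad of turn, so the drum is at its end stop. I'll release and rise.

```bash
python3 -m handwheel '[[[0.05,0,0,0,0],[0.05,0,0,0,0],[0.05,0,0,0,0],[0.05,0,0,0,0],[0.05,0,0,0,0],[0.05,0,0,0,0],[0.05,0,0,-0.03,0],[0.05,0,0,-0.06,0],[0.05,0,0,-0.1,0],[0.05,0,0,-0.13,0],[0.05,0,0.0,-0.13,0],[0.05,0,0.0,-0.13,0]]]' 30
python3 - <<'E'
from h import *
s=arm.get_state(); print(s['q'].round(3),s['ee_rot'],s['force'],s['moment'],s['width'])
for n in("wrist","scene","top"): cv2.imwrite(f"pics/{n}6.png",grab_frame(n))
a=cv2.imread('pics/wrist6.png')[110:310,180:460]; cv2.imwrite('pics/w6z.png',cv2.resize(a,None,fx=2.8,fy=2.8,interpolation=cv2.INTER_CUBIC))
a=cv2.imread('pics/scene6.png')[175:300,155:355]; cv2.imwrite('pics/sc6z.png',cv2.resize(a,None,fx=4,fy=4,interpolation=cv2.INTER_CUBIC))
a=cv2.imread('pics/top6.png')[165:285,180:370]; cv2.imwrite('pics/top6z.png',cv2.resize(a,None,fx=4.2,fy=4.2,interpolation=cv2.INTER_CUBIC))
E
```

```text
t: 10.77
eef_pos: [0.5052, 0.1302, 0.199]
ee_rot: [-3.139, 0.012, -2.497]
force: [-1.3, -0.0, -1.2]
width: 0.0497
[ 0.631  0.12  -0.374  0.003 -1.065  0.013] [-3.13851664  0.01161816 -2.4965236 ] [-1.25218719 -0.03919294 -1.23137918] [-0.05030456  0.2157284   0.04358757] 0.04974573990001714
```

View pics/w6z.png

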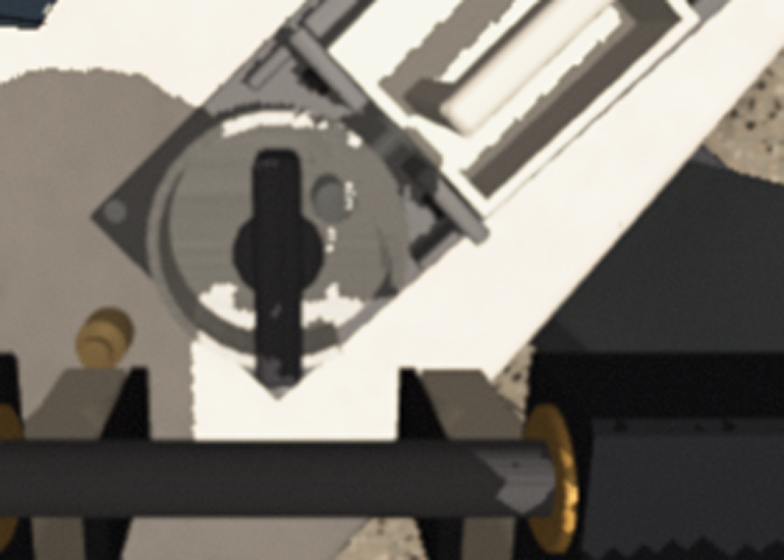

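View pics/sc6z.png

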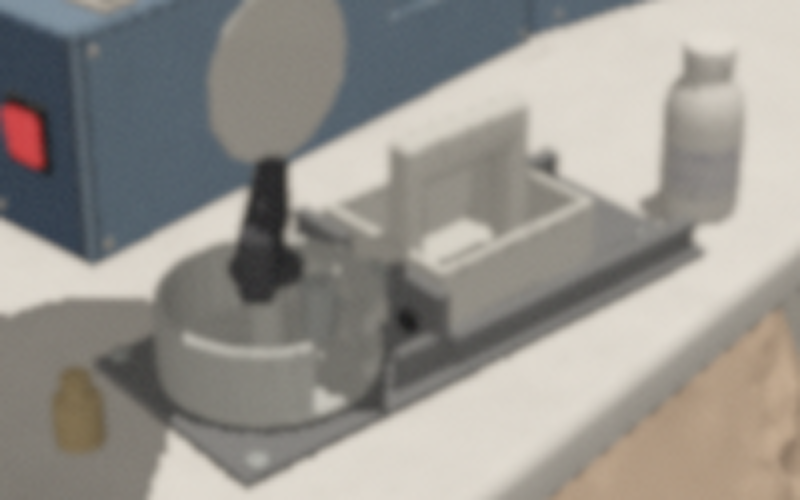

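View pics/top6z.png

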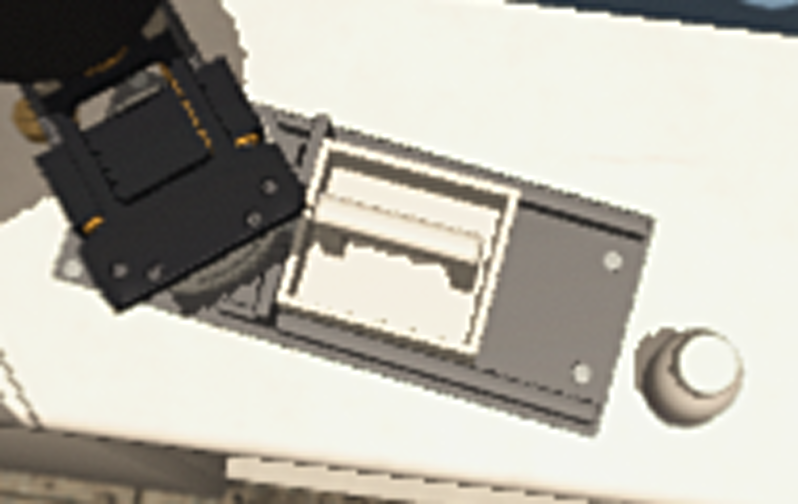

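Run:
```python
from h import *
t=cam("top"); f=lambda x,y:((x+.5)/4.2+179.5,(y+.5)/4.2+164.5)
w=cam("wrist"); g=lambda x,y:((x+.5)/2.8+179.5,(y+.5)/2.8+109.5)
O=np.array([.49408,.06952]); yd=np.array([.15616,.98773])
for n,c,p,z in [("rear",t,f(521,184),.051),("rear",t,f(477,354),.051),("prear",t,f(655,215),.006),("prear",t,f(597,435),.006),("stud",w,g(331,199),.043),("hA",w,g(277,160),.096),("hB",w,g(278,380),.096),("bottle",t,f(709,362),.098),("brass w",w,g(98,347),.034)]:
    q=onz(c,p,z); print(n,q.round(4),((q[:2]-O)@yd).round(4))
```

```text
rear [ 0.5226 -0.0359  0.051 ] -0.0996
rear [ 0.4369 -0.0244  0.051 ] -0.1017
prear [ 0.5254 -0.1073  0.006 ] -0.1697
prear [ 0.4097 -0.0895  0.006 ] -0.1702
stud [0.4962 0.1032 0.043 ] 0.0336
hA [0.5251 0.0986 0.096 ] 0.0336
hB [0.4812 0.1562 0.096 ] 0.0836
bottle [ 0.4401 -0.1288  0.098 ] -0.2044
brass w [0.533  0.2086 0.034 ] 0.1435
```

Run:
```python
import cv2
a=cv2.imread('pics/wrist6.png')[105:205,260:390]; cv2.imwrite('pics/w6y.png',cv2.resize(a,None,fx=6,fy=6,interpolation=cv2.INTER_NEAREST))
```

```text
(no output)
```

View pics/w6y.png

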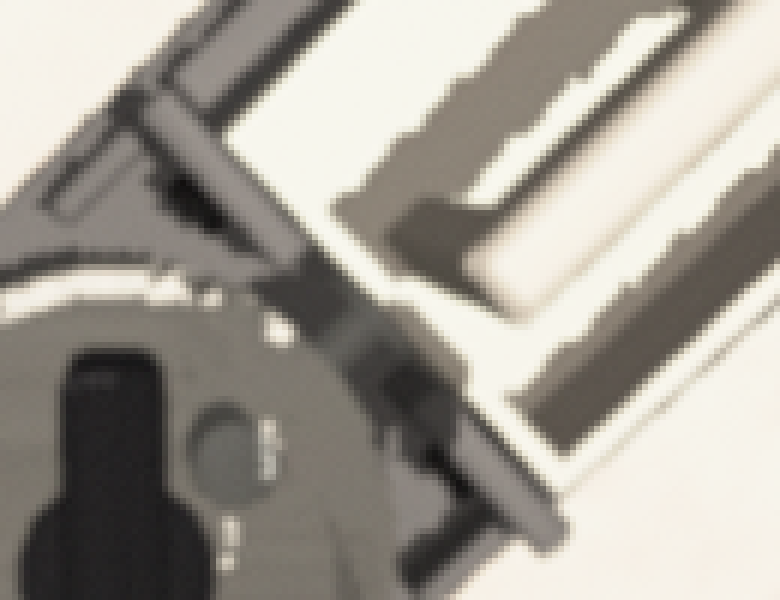

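The stop uprights touch the white rim with only about a one-pixel dark line between them, at roughly (470,430) in the enlarged view. That puts the gap at 1–2 mm. The gripper is clear of everything, so I'm handing in.

Run:
```python
from station import arm
print(arm.job_done(), arm.get_state()['t'])
```

```text
the job is handed in; nothing more can be done
the job is handed in; nothing more can be done
```

The job is handed in: the caddy is drawn up close to the stop face, the cam is at its end stop and the gripper is clear. I gripped the caddy's bar and slid it about 53 mm, which put the stud about 34 mm from the cam axis, inside the mouth. I then turned the handle clockwise about 1.48 rad until it met the stop (0.73 N·m), let go and rose, finishing at about 11 s.

**Last checks:**
- **Cam:** by image the handle has turned about 1.47 rad, which puts the joint near 1.5. It stayed there after release.
- **Gap to the stop face:** the top view gives about 1.5 mm, and the wrist close-up shows only a one-pixel line, about 1 mm. The stud's position in the wrist view disagrees, giving about 3.4 mm. That is a coarse reading on a guessed height, so I trusted the other two, but the limit is 3 mm.
- **Bottle and weight:** the bottle measured the same as at the start. The weight measured about 1 mm from its start position, which is within measuring error.

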